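Clip down the lid of the pan under the heat lamp

TASK

The full pan under the heat lamp is ready to go out: its lid lies loose on the seal with all four corner clips up. Snap the four clips down over the rim so that each one holds by itself, working from a corner to its opposite corner (any corner first, then the diagonally opposite one, then the other two) so that the seal goes down evenly. Press only as hard as each click needs, for the lid cracks under more than about 30 N; do not push against the lamp, and leave the other things on the table where they stand.

Things in the scene. Friction and masses are not known exactly. Their poses are not given: they have to be found in the camera images.
- stand: Low stand on four screw feet under a full, heavy, fixed steel pan (162 mm along x, 265 mm along y) with a flat white lid. Origin on the table under the pan's centre, x away from the robot, y to its left (within 0.2 rad), z up. The feet are screwed out by an untold amount: the pan's rim is 114 to 138 mm above the table, all above it rises alike. Feel for the height.
- warmer: Steel heat-lamp stand, fixed: a bar 790 mm long on two legs 25 mm square, 350 mm to either side, feet 160 mm long. Origin on the table below the middle of the bar, axes as for its front edge.
- warmer_front_edge (a point): Middle of the lower front edge of the heat-lamp bar. The bar runs 395 mm to either side along this frame's y, is 110 mm deep (its x, away from the robot) and 68 mm high, underside 335 mm above the table. The edge is some 60 mm beyond the pan's centre: the far clips are under the bar, so the tool must lean, tip away from the robot (about 30 degrees clears it).
- clip_near_left (a joint): Angle (rad) of the black clip at the lid's near left corner: 0 shut, hook under the rim, 1.57 upright, at most 1.92 (leaning inwards); stays where left; meets the rim at about 0.2. Hinge pin along stand y at x -50, y +85 mm, 17 mm above the rim; arm 32 mm wide, 5 thick, reaching 37 mm out from the pin. Lid (on a soft seal): top 11 mm above the rim, its raised middle panel, 72 x 200 mm, 16 mm. Pressed at a corner with 15 to 20 N it sinks there by about 5 mm.
- clip_near_right (a joint): Angle (rad) of the black clip at the lid's near right corner: 0 shut, hook under the rim, 1.57 upright, at most 1.92 (leaning inwards); stays where left; meets the rim at about 0.2. Hinge pin along stand y at x -50, y -85 mm, 17 mm above the rim; arm 32 mm wide, 5 thick, reaching 37 mm out from the pin. Snapping takes 8 to 12 N pressed down on the clip's face 25 mm from the pin; the lid gives way under it meanwhile.
- clip_far_left (a joint): Angle (rad) of the black clip at the lid's far left corner: 0 shut, hook under the rim, 1.57 upright, at most 1.92 (leaning inwards); stays where left; meets the rim at about 0.2. Hinge pin along stand y at x +50, y +85 mm, 17 mm above the rim; arm 32 mm wide, 5 thick, reaching 37 mm out from the pin. The arm's face with thumb ribs looks up when shut, and to the middle of the lid when the clip is up: push it outwards, then down.
- clip_far_right (a joint): Angle (rad) of the black clip at the lid's far right corner: 0 shut, hook under the rim, 1.57 upright, at most 1.92 (leaning inwards); stays where left; meets the rim at about 0.2. Hinge pin along stand y at x +50, y -85 mm, 17 mm above the rim; arm 32 mm wide, 5 thick, reaching 37 mm out from the pin. At its end a 22 mm hook wall hangs down over the rim when shut (it points outwards while the clip is up).
- shaker: plain steel shaker, 66 mm across, 100 mm tall, origin under its middle; stands right of the pan. Bystander.
- sauce_bottle: white squeeze bottle with a pointed nozzle, 58 mm across, 178 mm tall, origin under its middle; stands right of the pan, under the lamp. Bystander.
- small_pan: small open steel pan, 170 x 108 x 65 mm, origin under its middle; stands left of the pan. Bystander.
- ramekins: stack of three white ramekins, 77 mm across, 98 mm tall, origin under its middle; left of the pan, towards the robot. Bystander.
- timer: round black kitchen timer, 68 mm across, 30 mm tall, origin under its middle; lies right of the pan, towards the robot. Bystander.
- turner: turner (spatula), 300 mm long, lying flat in front on the right. Bystander.
- tongs: steel tongs, 240 mm long and about 25 mm high, lying in front on the left. Bystander.

How it is judged:
By the outcome, as a careful person would: the job done as asked, in the order asked, and still so for the second after the job is handed in, with the robot touching nothing.
It also fails if it takes over 67 s, if anything falls off the work surface, if the arm or the gripper's body presses on something with over 40 N, if the wrist force passes 120 N, or if a joint passes its speed limit or range.

ROBOT

A 7-joint arm with a two-finger parallel gripper is mounted at the origin on the work surface. World frame = base frame: x ahead of the robot, y to its left, z up, the work surface at z = 0. Lengths are in m, angles in rad, forces in N, time in s.
With the tool pointing down it reaches from about 0.35 to 0.775 m from the base axis. Payload 3.1 kg.
Tool frame: the origin (TCP) lies midway between the tips of the shut fingers; the grasp point (between the pads) lies 19 mm behind it; x points along the fingers, y is the direction in which the jaws open and shut, and the axes are right-handed (so a half turn about x gives the same grasp; the last joint's range is limited). The gripper opens to 85 mm and grips with 20 to 120 N. Pads are 22 mm wide; open, the fingers measure 114 mm over their backs; the gripper's body (76 mm by 85 mm) begins 54 mm behind the grasp point. The pads swing forward as they close: fully open they stand 13 mm farther back than shut.
Start: joints at [1.135, 0.311, 0.014, 1.512, -0.004, 1.319, -0.027], TCP at [0.211, -0.508, 0.231] pointing down, gripper open.
Joint ranges: [-2.7, 2.7], [-0.3, 1.91], [-1.27, 1.3], [0.12, 2.57], [-1.44, 4.58], [0.2, 2.03], [-3.05, 3.05]. Speed limits (rad/s): [2.79, 2.79, 3.14, 3.14, 3.14, 3.14, 3.14].

INTERFACE

Orientations are given as a unit quaternion [x, y, z, w].
In Python, from station import sensors, eyes, workorder gives the robot as it stands. The module is installed in compiled form; this text tells all that it offers.
- The arm moves only by the tool drive_tool, never from a script. Its argument "moves" is a list of rows, each an object of numbers: "jaw": the gripper's target within -1 to 1 (fully open at 1, half-way at 0, shut at -1); "x", "y", "z": the shift along the tool's x, y, z in mm; "wx", "wy", "wz": the turn, a rotation vector about the tool's x, y, z in rad. A call has 1 to 8 rows; each row shifts and turns the commanded pose from where the row before left it, along the tool's axes as they then stand; what a row does not reach is not made up. A row lasts 1/12 s, in which the tool goes at most 41.7 mm and 7.16 degrees, less where a joint would pass 70% of its speed; a pose out of reach is approached as far as the arm can. A call is refused whole if a number of a shift passes 41.7 or a number of a turn 0.125, either way. A call with a gripper value outside its range is refused whole. The fingers move at their own pace and stop on an object; the grip force is fixed at half the most. Time passes only in rows, so rows that do not move let the fingers close. It gives the time, the measured TCP pose, the force and the opening at its end, in the units of the state.
- sensors.read_state(): the state, without advancing time (a new reading comes with each control period).
- eyes.capture(name): name is "scene" or "top"; returns a dict with "img" (384x512x3 uint8, red, green, blue), "depth" (384x512 float32, m along the optical axis (not along the pixel's ray), 0 where there is no reading), "mtx" (3x3 intrinsics, pixels), "distortion" ([k1, k2, p1, p2, k3] as OpenCV has them; the pictures are not rectified), "R" (3x3) and "t" (3): a world point X has camera coordinates R X + t. Camera axes: x right, y down, z forward; pixel columns grow to the right and rows downward; lengths in m; the calibration is good to about 2 mm. A picture is of the moment at which its call begins.
- workorder.sign_off(): hands the job in, once; it reports no verdict.
The state is a dict: "clock": time; "joint_positions": joint angles; "dq": joint speeds; "tau": joint torques, N m; "eef_pos": TCP position; "tool_rot": TCP orientation; "ft_force": force on the tool from outside, world axes, zero at the start; "ft_torque": the same for the moment, N m; "opening": opening from 0.0 (shut) to 1.0 (fully open).
Only numpy, scipy, OpenCV 4.12 (cv2) and the standard library are available. Lean on these libraries where they do the work, as an engineer would, in place of code of your own. Each camera call takes 0.05 s, during which the arm holds its last target. There are 200 camera calls.

## Working session

There is one attempt and no reset: what is moved stays moved. The work goes in short steps, Python scripts to look and compute and a tool call to move; the robot and the scene stay as the last step left them, time stands still between calls to the robot, and variables do not carry over. Pictures are saved under pics/ and viewed, about 8 in all and at most 12, crops included, and the job is handed in when it is done.

Besides the shell and the picture viewer there is one more tool, called after ">>>" as name(argument=value, ...), one argument or row to a line, values as JSON. drive_tool: Moves the arm, as the interface text tells. Its arguments: {"type":"object","properties":{"moves":{"type":"array"}},"required":["moves"]}

```bash
mkdir -p pics; cat > h.py <<'E'
import numpy as np, cv2
from station import sensors, eyes, workorder
from scipy.spatial.transform import Rotation as Ro
def cap(n,save=None):
    c=eyes.capture(n)
    if save: cv2.imwrite('pics/'+save,cv2.cvtColor(c['img'],cv2.COLOR_RGB2BGR))
    return c
def cloud(c):
    h,w=c['depth'].shape
    u,v=np.meshgrid(np.arange(w),np.arange(h))
    p=cv2.undistortPoints(np.stack([u,v],-1).reshape(-1,1,2).astype(np.float32),c['mtx'],np.array(c['distortion'])).reshape(h,w,2)
    d=c['depth'][...,None]
    X=np.concatenate([p*d,d],-1)
    return (X-np.array(c['t']))@np.array(c['R'])
def st():
    s=sensors.read_state()
    print({k:np.round(s[k],3).tolist() for k in ('clock','joint_positions','eef_pos','tool_rot','ft_force','opening')})
    print(Ro.from_quat(s['tool_rot']).as_matrix().round(3))
    return s
E
python3 - <<'E'
from h import *
st()
a=[]
for n in('scene','top'):
    c=cap(n,n+'0.png'); np.savez(n+'0.npz',img=c['img'],P=cloud(c))
    print(n,(-np.array(c['R']).T@np.array(c['t'])).round(3),np.array(c['R'])[2].round(2)); a.append(c['img'])
cv2.imwrite('pics/both.png',cv2.cvtColor(np.vstack(a),cv2.COLOR_RGB2BGR)[:, :])
E
```

```text
{'clock': 0.0, 'joint_positions': [1.135, 0.312, 0.014, 1.513, -0.004, 1.319, -0.027], 'eef_pos': [0.211, -0.507, 0.23], 'tool_rot': [-0.693, -0.139, 0.694, -0.138], 'ft_force': [1.235, 0.253, 0.138], 'opening': 0.999}
[[-0.001  0.384 -0.923]
 [ 0.002 -0.923 -0.384]
 [-1.    -0.002  0.   ]]
scene [0.323 0.287 1.084] [ 0.17 -0.29 -0.94]
top [0.418 0.048 1.144] [ 0.08 -0.   -1.  ]
```

View pics/scene0.png

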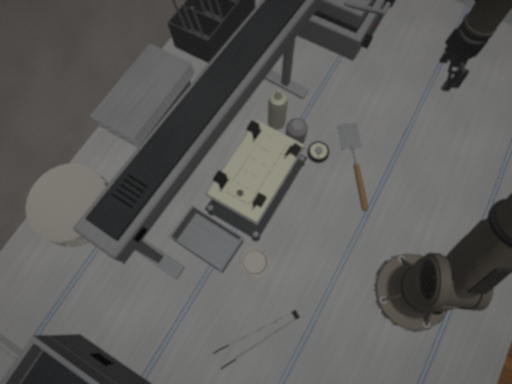

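View pics/top0.png

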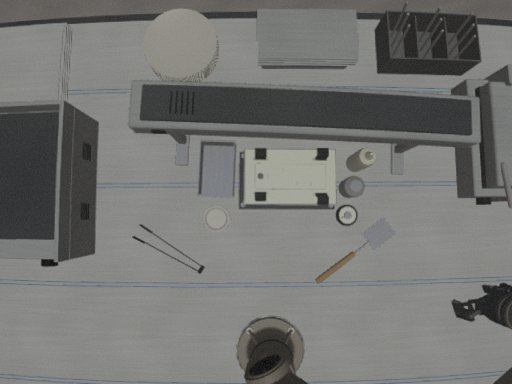

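The top view shows the lid at about (290,177), with black clips near (260,154), (322,154), (260,197) and (323,196). The lamp bar crosses just beyond it. Next I measure the lid, clips and bar edge from depth.

```bash
python3 - <<'E'
from h import *
for n,roi in(('top',(235,140,345,215)),('scene',(195,110,310,240))):
    d=np.load(n+'0.npz');img=d['img'].astype(int);P=d['P']
    x0,y0,x1,y1=roi; m=np.zeros(img.shape[:2],bool); m[y0:y1,x0:x1]=1
    lid=m&(img.min(2)>130)&(img[...,0]-img[...,2]>8)&(abs(P[...,2]-.14)<.04)
    n_,L,S,C=cv2.connectedComponentsWithStats(lid.astype(np.uint8)); k=1+S[1:,4].argmax(); q=P[L==k]
    r=cv2.minAreaRect((q[:,:2]*1000).astype(np.float32)); print(n,'lid',S[k],'z pct',np.percentile(q[:,2],[5,25,50,75,95]).round(4),r)
    blk=m&(img.max(2)<45)&(P[...,2]>.11)&(P[...,2]<.2)
    n_,L,S,C=cv2.connectedComponentsWithStats(blk.astype(np.uint8))
    for k in range(1,n_):
        if S[k,4]>25:
            q=P[L==k]; print(' blk',S[k],C[k].round(1),q.mean(0).round(4),'top',np.percentile(q,[2,98],axis=0).round(4).tolist())
    z=P[...,2]
    t=(z>.39)&(z<.43)&(P[...,0]>.45)&(P[...,0]<1.)&(abs(P[...,1])<.6); q=P[t]
    # front edge of bar top, per y bin
    e=[(y,q[abs(q[:,1]-y)<.01][:,0].min(),q[abs(q[:,1]-y)<.01][:,0].max()) for y in np.arange(-.35,.4,.1) if (abs(q[:,1]-y)<.01).any()]
    print(' bar',np.round(e,3).tolist())
    for nm,(a,b) in dict(bottle=((.05,.25))and (0.15,.2),).items():
        pass
E
python3 - <<'E'
import cv2,numpy as np
a=cv2.imread('pics/scene0.png')[105:250,190:340]; b=cv2.imread('pics/top0.png')[135:225,230:400]
f=lambda i,s:cv2.resize(i,None,fx=s,fy=s,interpolation=cv2.INTER_CUBIC)
a=f(a,2.6);b=f(b,2.3);H=max(a.shape[0],b.shape[0])
p=lambda i:cv2.copyMakeBorder(i,0,H-i.shape[0],0,0,cv2.BORDER_CONSTANT)
cv2.imwrite('pics/crop.png',np.clip(np.hstack([p(a),p(b)])*1.5,0,255).astype(np.uint8))
E
```

```text
top lid [ 245  150   91   54 3305] z pct [0.1412 0.1433 0.1455 0.1484 0.151 ] ((533.567626953125, -56.140472412109375), (256.8658142089844, 152.2501220703125), 89.59978485107422)
 blk [317 149  11  10  60] [322.2 153.6] [ 0.5908 -0.1405  0.1825] top [[0.5821, -0.1532, 0.1615], [0.6031, -0.1281, 0.1888]]
 bar [[-0.35, 0.586, 0.689], [-0.25, 0.593, 0.694], [-0.15, 0.598, 0.7], [-0.05, 0.599, 0.704], [0.05, 0.603, 0.709], [0.15, 0.611, 0.715], [0.25, 0.614, 0.721]]
scene lid [243 206  19  13  60] z pct [0.1398 0.1416 0.1426 0.1438 0.1451] ((486.06805419921875, 55.69434356689453), (42.43531799316406, 27.981487274169922), 4.511824131011963)
 blk [248 122  11  15  92] [253.6 128.2] [ 0.5916 -0.1383  0.18  ] top [[0.5824, -0.1511, 0.1553], [0.6034, -0.1257, 0.1886]]
 blk [288 145  12  10  61] [293.9 149.3] [ 0.4665 -0.136   0.1815] top [[0.4564, -0.1483, 0.1774], [0.4774, -0.1242, 0.1853]]
 blk [214 172  12  15 103] [220.4 178.4] [0.5915 0.0314 0.1828] top [[0.5827, 0.0188, 0.1588], [0.6027, 0.0434, 0.1917]]
 blk [254 195  11  10  63] [259.  199.8] [0.4754 0.0336 0.1875] top [[0.4671, 0.0211, 0.1832], [0.4836, 0.0464, 0.1957]]
 bar [[-0.35, 0.591, 0.692], [-0.25, 0.596, 0.693], [-0.15, 0.597, 0.7], [-0.05, 0.604, 0.705], [0.05, 0.609, 0.709], [0.15, 0.61, 0.714], [0.25, 0.615, 0.717]]
```

View pics/crop.png

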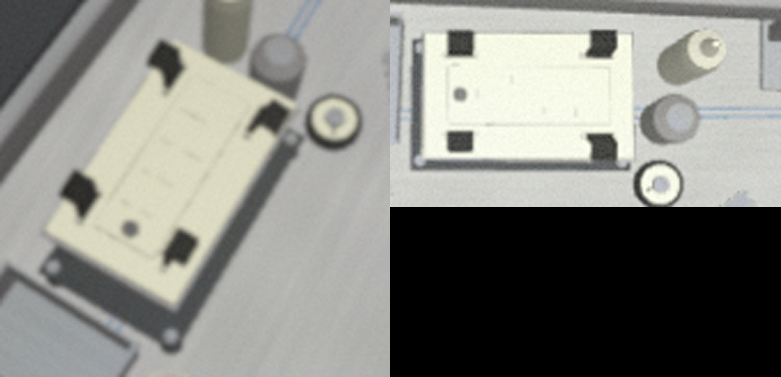

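Estimates:
- Pan centre is about (0.534, -0.054) with yaw near 0.
- The pins are at x 0.484 and 0.584, y +0.031 and -0.139. Their z is about 0.149, since the rim is at about 0.132.
- The lamp's front edge is at x of about 0.60.

I'll use one 30° lean, with the jaws shut along world y, for all four clips. First I travel high.

>>> drive_tool(
  moves=[
    {"jaw": -1, "x": -12, "wx": 0.099},
    {"jaw": -1, "x": -12, "wx": 0.099},
    {"jaw": -1, "x": -12, "wx": 0.099},
    {"jaw": -1, "x": -12, "wx": 0.099},
    {"jaw": -1, "y": -33, "z": -17},
    {"jaw": -1, "y": -33, "z": -17},
    {"jaw": -1, "y": -33, "z": -17},
    {"jaw": -1, "y": -33, "z": -17},
  ],
)

```text
invalid input
```

>>> drive_tool(
  moves=[
    {"jaw": -1, "y": -33, "z": -17},
    {"jaw": -1, "y": -33, "z": -17},
    {"jaw": -1, "y": -33, "z": -17},
    {"jaw": -1, "y": -33, "z": -17},
    {"jaw": -1, "y": -33, "z": -17},
    {"jaw": -1, "y": -33, "z": -17},
    {"jaw": -1, "y": -33, "z": -17},
    {"jaw": -1, "y": -33, "z": -17},
  ],
)

```text
invalid input
```

>>> drive_tool(
  moves=[
    {"jaw": -1, "wy": 0.105},
    {"jaw": -1, "wy": 0.105},
    {"jaw": -1, "wy": 0.105},
    {"jaw": -1, "wy": 0.105},
    {"jaw": -1, "wy": 0.105},
    {"jaw": -1},
  ],
)

```text
invalid input
```

```bash
python3 -c "
from h import *
st()"
```

```text
{'clock': 0.1, 'joint_positions': [1.135, 0.312, 0.014, 1.513, -0.004, 1.319, -0.027], 'eef_pos': [0.211, -0.507, 0.23], 'tool_rot': [-0.693, -0.139, 0.694, -0.138], 'ft_force': [0.368, -0.23, -0.515], 'opening': 1.002}
[[-0.001  0.384 -0.923]
 [ 0.002 -0.923 -0.384]
 [-1.    -0.002  0.   ]]
```

The call was refused. Perhaps every row needs all of its fields, so I'll test that with one.

>>> drive_tool(
  moves=[
    {"jaw": -1, "x": -12, "y": 0, "z": 0, "wx": 0.099, "wy": 0, "wz": 0},
    {"jaw": -1, "x": -12, "y": 0, "z": 0, "wx": 0.099, "wy": 0, "wz": 0},
    {"jaw": -1, "x": -12, "y": 0, "z": 0, "wx": 0.099, "wy": 0, "wz": 0},
    {"jaw": -1, "x": -12, "y": 0, "z": 0, "wx": 0.099, "wy": 0, "wz": 0},
  ],
)

```text
clock: 0.43
eef_pos: [0.2109, -0.5075, 0.2791]
tool_rot: [-0.707, 0.002, 0.707, 0.003]
ft_force: [0.0, -0.8, 0.0]
opening: 0.455
```

>>> drive_tool(
  moves=[
    {"jaw": -1, "x": 0, "y": -33, "z": -17, "wx": 0, "wy": 0, "wz": 0},
    {"jaw": -1, "x": 0, "y": -33, "z": -17, "wx": 0, "wy": 0, "wz": 0},
    {"jaw": -1, "x": 0, "y": -33, "z": -17, "wx": 0, "wy": 0, "wz": 0},
    {"jaw": -1, "x": 0, "y": -33, "z": -17, "wx": 0, "wy": 0, "wz": 0},
    {"jaw": -1, "x": 0, "y": -33, "z": -17, "wx": 0, "wy": 0, "wz": 0},
    {"jaw": -1, "x": 0, "y": -33, "z": -17, "wx": 0, "wy": 0, "wz": 0},
    {"jaw": -1, "x": 0, "y": -33, "z": -17, "wx": 0, "wy": 0, "wz": 0},
  ],
)

```text
clock: 1.02
eef_pos: [0.3308, -0.2752, 0.279]
tool_rot: [-0.707, 0.001, 0.707, 0.001]
ft_force: [0.6, -0.7, 0.2]
opening: -0.003
```

>>> drive_tool(
  moves=[
    {"jaw": -1, "x": 0, "y": -33, "z": -17, "wx": 0, "wy": 0, "wz": 0},
    {"jaw": -1, "x": 0, "y": -33, "z": -17, "wx": 0, "wy": 0, "wz": 0},
    {"jaw": -1, "x": 0, "y": -33, "z": -17, "wx": 0, "wy": 0, "wz": 0},
    {"jaw": -1, "x": 0, "y": -33, "z": -17, "wx": 0, "wy": 0, "wz": 0},
    {"jaw": -1, "x": 0, "y": -33, "z": -17, "wx": 0, "wy": 0, "wz": 0},
    {"jaw": -1, "x": 0, "y": -33, "z": -17, "wx": 0, "wy": 0, "wz": 0},
    {"jaw": -1, "x": 0, "y": -33, "z": -17, "wx": 0, "wy": 0, "wz": 0},
    {"jaw": -1, "x": 0, "y": 0, "z": 0, "wx": 0, "wy": 0, "wz": 0},
  ],
)

```text
clock: 1.68
eef_pos: [0.4522, -0.0369, 0.2791]
tool_rot: [0.708, 0.006, -0.706, 0.002]
ft_force: [0.1, 1.0, -0.2]
opening: 0.002
```

>>> drive_tool(
  moves=[
    {"jaw": -1, "x": 0, "y": 0, "z": 0, "wx": 0, "wy": 0.105, "wz": 0},
    {"jaw": -1, "x": 0, "y": 0, "z": 0, "wx": 0, "wy": 0.105, "wz": 0},
    {"jaw": -1, "x": 0, "y": 0, "z": 0, "wx": 0, "wy": 0.105, "wz": 0},
    {"jaw": -1, "x": 0, "y": 0, "z": 0, "wx": 0, "wy": 0.105, "wz": 0},
    {"jaw": -1, "x": 0, "y": 0, "z": 0, "wx": 0, "wy": 0.105, "wz": 0},
    {"jaw": -1, "x": 0, "y": 0, "z": 0, "wx": 0, "wy": 0, "wz": 0},
  ],
)

```text
clock: 2.18
eef_pos: [0.4421, -0.0466, 0.2713]
tool_rot: [0.863, -0.002, -0.505, -0.002]
ft_force: [-1.4, -0.5, -2.6]
opening: 0.002
```

```bash
python3 -c "
from h import *
st()"
```

```text
{'clock': 2.183, 'joint_positions': [0.49, -0.291, -0.286, 2.127, -0.245, 0.801, -1.254], 'eef_pos': [0.442, -0.047, 0.271], 'tool_rot': [0.863, -0.002, -0.505, -0.002], 'ft_force': [-1.365, -0.527, -2.597], 'opening': 0.002}
[[ 0.49  -0.005 -0.872]
 [-0.001 -1.     0.006]
 [-0.872 -0.002 -0.49 ]]
```

>>> drive_tool(
  moves=[
    {"jaw": -1, "x": 18, "y": -13, "z": -11.5, "wx": 0, "wy": 0, "wz": 0},
    {"jaw": -1, "x": 18, "y": -13, "z": -11.5, "wx": 0, "wy": 0, "wz": 0},
    {"jaw": -1, "x": 18, "y": -13, "z": -11.5, "wx": 0, "wy": 0, "wz": 0},
    {"jaw": -1, "x": 18, "y": -13, "z": -11.5, "wx": 0, "wy": 0, "wz": 0},
    {"jaw": -1, "x": 18, "y": -13, "z": -11.5, "wx": 0, "wy": 0, "wz": 0},
    {"jaw": -1, "x": 18, "y": -13, "z": -11.5, "wx": 0, "wy": 0, "wz": 0},
    {"jaw": -1, "x": 0, "y": 0, "z": 0, "wx": 0, "wy": 0, "wz": 0},
  ],
)

```text
clock: 2.77
eef_pos: [0.567, 0.0351, 0.2196]
tool_rot: [0.866, 0.002, -0.5, -0.001]
ft_force: [0.0, 0.8, 0.8]
opening: -0.002
```

```bash
python3 - <<'E'
from h import *
st()
a=cap('scene'); b=cap('top')
P=cloud(b); 
f=lambda i,s:cv2.resize(i,None,fx=s,fy=s,interpolation=cv2.INTER_CUBIC)
A=f(a['img'][100:250,180:340],2.6);B=f(b['img'][100:250,230:370],2.6)
cv2.imwrite('pics/s1.png',np.clip(np.hstack([A,B])[...,::-1]*1.5,0,255).astype(np.uint8))
E
```

```text
{'clock': 2.767, 'joint_positions': [0.465, 0.052, -0.612, 1.992, 0.168, 0.593, -1.822], 'eef_pos': [0.567, 0.035, 0.22], 'tool_rot': [0.866, 0.002, -0.5, -0.001], 'ft_force': [0.013, 0.783, 0.776], 'opening': -0.002}
[[ 0.5    0.003 -0.866]
 [ 0.005 -1.    -0.   ]
 [-0.866 -0.004 -0.5  ]]
```

View pics/s1.png

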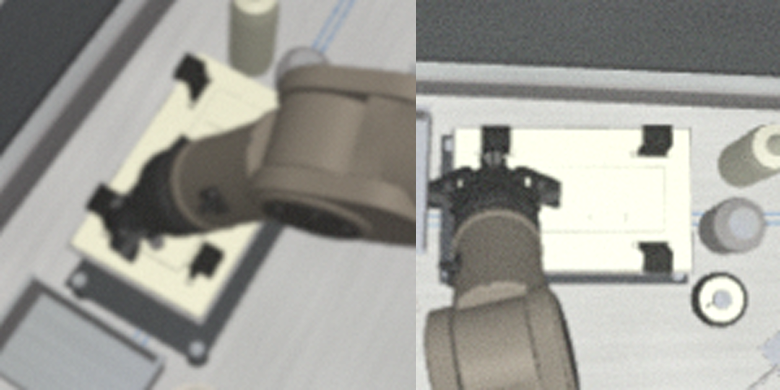

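The pictures show the leaned tool just inside and above the far-left clip, clear of the lamp. Now I lower it behind the clip's inner face.

>>> drive_tool(
  moves=[
    {"jaw": -1, "x": 12.5, "y": 0.6, "z": 10.6, "wx": 0, "wy": 0, "wz": 0},
    {"jaw": -1, "x": 12.5, "y": 0.6, "z": 10.6, "wx": 0, "wy": 0, "wz": 0},
    {"jaw": -1, "x": 12.5, "y": 0.6, "z": 10.6, "wx": 0, "wy": 0, "wz": 0},
    {"jaw": -1, "x": 0, "y": 0, "z": 0, "wx": 0, "wy": 0, "wz": 0},
  ],
)

```text
clock: 3.2
eef_pos: [0.5522, 0.0277, 0.1688]
tool_rot: [0.864, -0.002, -0.503, -0.001]
ft_force: [-1.5, -1.0, -0.3]
opening: -0.0
```

>>> drive_tool(
  moves=[
    {"jaw": -1, "x": 3, "y": 0, "z": -5, "wx": 0, "wy": 0, "wz": 0},
    {"jaw": -1, "x": 3, "y": 0, "z": -5, "wx": 0, "wy": 0, "wz": 0},
    {"jaw": -1, "x": 0, "y": 0, "z": 0, "wx": 0, "wy": 0, "wz": 0},
  ],
)

```text
clock: 3.45
eef_pos: [0.5701, 0.0293, 0.1746]
tool_rot: [0.868, -0.001, -0.497, -0.001]
ft_force: [-1.1, -0.1, 0.4]
opening: 0.002
```

>>> drive_tool(
  moves=[
    {"jaw": -1, "x": 3, "y": 0, "z": -5, "wx": 0, "wy": 0, "wz": 0},
    {"jaw": -1, "x": 3, "y": 0, "z": -5, "wx": 0, "wy": 0, "wz": 0},
    {"jaw": -1, "x": 0, "y": 0, "z": 0, "wx": 0, "wy": 0, "wz": 0},
  ],
)

```text
clock: 3.7
eef_pos: [0.5804, 0.0295, 0.1727]
tool_rot: [0.867, -0.001, -0.498, -0.001]
ft_force: [1.2, -0.7, 0.9]
opening: -0.0
```

>>> drive_tool(
  moves=[
    {"jaw": -1, "x": 5, "y": 0, "z": -5, "wx": 0, "wy": 0, "wz": 0},
    {"jaw": -1, "x": 5, "y": 0, "z": -4.5, "wx": 0, "wy": 0, "wz": 0},
    {"jaw": -1, "x": 5, "y": 0, "z": -4.5, "wx": 0, "wy": 0, "wz": 0},
    {"jaw": -1, "x": 5, "y": 0, "z": -4.5, "wx": 0, "wy": 0, "wz": 0},
    {"jaw": -1, "x": 0, "y": 0, "z": 0, "wx": 0, "wy": 0, "wz": 0},
  ],
)

```text
clock: 4.12
eef_pos: [0.6059, 0.0295, 0.1631]
tool_rot: [0.866, -0.001, -0.499, -0.001]
ft_force: [0.6, 0.3, 0.1]
opening: 0.001
```

>>> drive_tool(
  moves=[
    {"jaw": -1, "x": 4, "y": 0, "z": -2, "wx": 0, "wy": 0, "wz": 0},
    {"jaw": -1, "x": 4, "y": 0, "z": -2, "wx": 0, "wy": 0, "wz": 0},
    {"jaw": -1, "x": 0, "y": 0, "z": 0, "wx": 0, "wy": 0, "wz": 0},
  ],
)

```text
clock: 4.37
eef_pos: [0.6125, 0.0296, 0.1584]
tool_rot: [0.866, -0.001, -0.499, -0.001]
ft_force: [-0.6, 0.1, 1.9]
opening: -0.0
```

>>> drive_tool(
  moves=[
    {"jaw": -1, "x": 2.5, "y": 0, "z": -4.3, "wx": 0, "wy": 0, "wz": 0},
    {"jaw": -1, "x": 1.7, "y": 0, "z": 1, "wx": 0, "wy": 0, "wz": 0},
    {"jaw": -1, "x": 0, "y": 0, "z": 0, "wx": 0, "wy": 0, "wz": 0},
  ],
)

```text
clock: 4.62
eef_pos: [0.6176, 0.0295, 0.1576]
tool_rot: [0.867, -0.001, -0.499, -0.0]
ft_force: [-4.6, -0.4, 5.0]
opening: 0.001
```

>>> drive_tool(
  moves=[
    {"jaw": -1, "x": 1.7, "y": 0, "z": 1, "wx": 0, "wy": 0, "wz": 0},
    {"jaw": -1, "x": 0, "y": 0, "z": 0, "wx": 0, "wy": 0, "wz": 0},
  ],
)

```text
clock: 4.78
eef_pos: [0.6178, 0.0295, 0.1563]
tool_rot: [0.867, -0.001, -0.498, -0.0]
ft_force: [-4.4, -0.8, 5.9]
opening: -0.001
```

>>> drive_tool(
  moves=[
    {"jaw": -1, "x": 1.7, "y": 0, "z": 1, "wx": 0, "wy": 0, "wz": 0},
    {"jaw": -1, "x": 0, "y": 0, "z": 0, "wx": 0, "wy": 0, "wz": 0},
  ],
)

```text
clock: 4.95
eef_pos: [0.6181, 0.0296, 0.1546]
tool_rot: [0.867, -0.001, -0.498, -0.0]
ft_force: [-4.4, -0.1, 4.9]
opening: -0.004
```

>>> drive_tool(
  moves=[
    {"jaw": -1, "x": 1.7, "y": 0, "z": 1, "wx": 0, "wy": 0, "wz": 0},
    {"jaw": -1, "x": 0, "y": 0, "z": 0, "wx": 0, "wy": 0, "wz": 0},
  ],
)

```text
clock: 5.12
eef_pos: [0.6182, 0.0296, 0.1524]
tool_rot: [0.867, -0.001, -0.498, -0.0]
ft_force: [-3.4, -1.0, 5.6]
opening: 0.0
```

>>> drive_tool(
  moves=[
    {"jaw": -1, "x": 1.7, "y": 0, "z": 1, "wx": 0, "wy": 0, "wz": 0},
    {"jaw": -1, "x": 0, "y": 0, "z": 0, "wx": 0, "wy": 0, "wz": 0},
  ],
)

```text
clock: 5.28
eef_pos: [0.6185, 0.0296, 0.1511]
tool_rot: [0.867, -0.001, -0.498, -0.0]
ft_force: [-6.5, 0.2, 10.9]
opening: -0.0
```

>>> drive_tool(
  moves=[
    {"jaw": -1, "x": 1.7, "y": 0, "z": 1, "wx": 0, "wy": 0, "wz": 0},
    {"jaw": -1, "x": 0, "y": 0, "z": 0, "wx": 0, "wy": 0, "wz": 0},
  ],
)

```text
clock: 5.45
eef_pos: [0.6188, 0.0296, 0.1499]
tool_rot: [0.868, -0.001, -0.497, -0.0]
ft_force: [-8.8, 0.1, 13.8]
opening: 0.007
```

>>> drive_tool(
  moves=[
    {"jaw": -1, "x": 1.4, "y": 0, "z": 1.5, "wx": 0, "wy": 0, "wz": 0},
    {"jaw": -1, "x": 0, "y": 0, "z": 0, "wx": 0, "wy": 0, "wz": 0},
  ],
)

```text
clock: 5.62
eef_pos: [0.619, 0.0297, 0.1491]
tool_rot: [0.868, -0.001, -0.496, 0.0]
ft_force: [-10.2, -0.1, 16.7]
opening: 0.003
```

>>> drive_tool(
  moves=[
    {"jaw": -1, "x": 0.9, "y": 0, "z": 0.5, "wx": 0, "wy": 0, "wz": 0},
    {"jaw": -1, "x": 0, "y": 0, "z": 0, "wx": 0, "wy": 0, "wz": 0},
  ],
)

```text
clock: 5.78
eef_pos: [0.6191, 0.0297, 0.1485]
tool_rot: [0.868, -0.001, -0.496, 0.0]
ft_force: [-10.7, -1.4, 20.2]
opening: -0.001
```

That is 20 N without a clear click, so I'll look before pressing harder.

```bash
cat >> h.py <<'E'
def look(name,ra=(100,250,180,340),rb=(100,250,230,370)):
    a=cap('scene'); b=cap('top')
    f=lambda i,r:cv2.resize(i[r[0]:r[1],r[2]:r[3]],(390,390),interpolation=cv2.INTER_CUBIC)
    cv2.imwrite('pics/'+name,np.clip(np.hstack([f(a['img'],ra),f(b['img'],rb)])[...,::-1]*1.7,0,255).astype(np.uint8))
    return a,b
E
python3 -c "
from h import *
look('s2.png',(150,220,190,260),(130,200,230,300)); s=sensors.read_state(); print(s['ft_force'],s['ft_torque'],s['joint_positions'])"
```

```text
[-11.66635363  -0.29988326  18.24928496] [-0.17533512  0.84538001 -0.14718814] [ 0.3386023   0.25073783 -0.51805899  1.98420314  0.4604925   0.44441625
 -2.07311839]
```

View pics/s2.png

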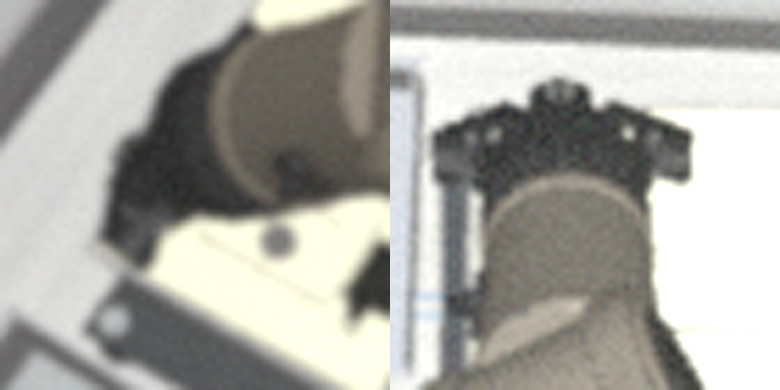

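The view is hidden by the hand. I'll retract along the tool axis and check the clip.

>>> drive_tool(
  moves=[
    {"jaw": -1, "x": -10, "y": 0, "z": 0, "wx": 0, "wy": 0, "wz": 0},
    {"jaw": -1, "x": -20, "y": 0, "z": 0, "wx": 0, "wy": 0, "wz": 0},
    {"jaw": -1, "x": -30, "y": 10, "z": 0, "wx": 0, "wy": 0, "wz": 0},
    {"jaw": -1, "x": -25, "y": 30, "z": 0, "wx": 0, "wy": 0, "wz": 0},
    {"jaw": -1, "x": 0, "y": 35, "z": 0, "wx": 0, "wy": 0, "wz": 0},
    {"jaw": -1, "x": 0, "y": 35, "z": 0, "wx": 0, "wy": 0, "wz": 0},
    {"jaw": -1, "x": 0, "y": 0, "z": 0, "wx": 0, "wy": 0, "wz": 0},
  ],
)

```text
clock: 6.47
eef_pos: [0.5744, -0.0892, 0.2166]
tool_rot: [0.867, -0.008, -0.499, -0.003]
ft_force: [-0.2, -1.6, 0.2]
opening: -0.001
```

```bash
python3 - <<'E'
from h import *
st()
a,b=look('s3.png',(110,215,200,305),(130,200,230,300))
for c in(a,b):
    P=cloud(c); m=(c['img'].max(2)<45)&(abs(P[...,1]-.031)<.016)&(abs(P[...,0]-.6)<.035)&(P[...,2]<.21)&(P[...,2]>.1)
    print(m.sum(),[np.r_[P[m][i]].round(3).tolist() for i in np.argsort(P[m][:,0])[::6]])
E
```

```text
{'clock': 6.467, 'joint_positions': [0.718, 0.087, -0.576, 1.967, -0.035, 0.579, -1.406], 'eef_pos': [0.574, -0.089, 0.217], 'tool_rot': [0.867, -0.008, -0.499, -0.003], 'ft_force': [-0.189, -1.582, 0.184], 'opening': -0.001}
[[ 0.503 -0.017 -0.864]
 [-0.012 -1.     0.013]
 [-0.864  0.004 -0.503]]
106 [[0.586, 0.033, 0.153], [0.589, 0.024, 0.151], [0.591, 0.041, 0.15], [0.592, 0.039, 0.151], [0.595, 0.04, 0.149], [0.596, 0.037, 0.15], [0.599, 0.039, 0.149], [0.6, 0.02, 0.15], [0.602, 0.022, 0.151], [0.604, 0.019, 0.149], [0.606, 0.026, 0.148], [0.608, 0.028, 0.149], [0.61, 0.04, 0.151], [0.612, 0.027, 0.15], [0.614, 0.034, 0.149], [0.616, 0.041, 0.148], [0.617, 0.029, 0.148], [0.619, 0.037, 0.148]]
37 [[0.588, 0.021, 0.15], [0.593, 0.041, 0.151], [0.602, 0.018, 0.148], [0.61, 0.029, 0.154], [0.614, 0.035, 0.147], [0.619, 0.024, 0.151], [0.627, 0.026, 0.127]]
```

View pics/s3.png

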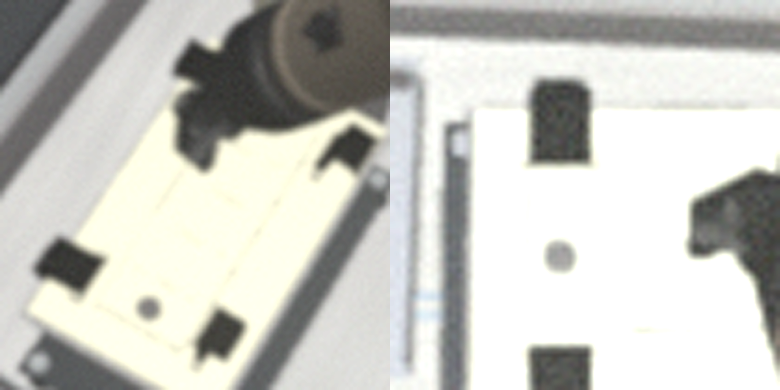

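Far-left lies flat, with its depth at 0.15 along its whole length, so it is latched. Next is near-right: I move inside it.

>>> drive_tool(
  moves=[
    {"jaw": -1, "x": -9, "y": 16, "z": 15.7, "wx": 0, "wy": 0, "wz": 0},
    {"jaw": -1, "x": -9, "y": 16, "z": 15.7, "wx": 0, "wy": 0, "wz": 0},
    {"jaw": -1, "x": -9, "y": 16, "z": 15.7, "wx": 0, "wy": 0, "wz": 0},
    {"jaw": -1, "x": 0, "y": 0, "z": 0, "wx": 0, "wy": 0, "wz": 0},
    {"jaw": -1, "x": 0, "y": 0, "z": 0, "wx": 0, "wy": 0, "wz": 0},
  ],
)

```text
clock: 6.98
eef_pos: [0.5197, -0.1261, 0.2153]
tool_rot: [0.866, -0.001, -0.5, -0.001]
ft_force: [0.6, -0.2, 0.7]
opening: -0.001
```

```bash
python3 -c "
from h import *
st()"
```

```text
{'clock': 6.983, 'joint_positions': [0.856, -0.01, -0.537, 2.056, -0.282, 0.61, -1.064], 'eef_pos': [0.52, -0.126, 0.215], 'tool_rot': [0.866, -0.001, -0.5, -0.001], 'ft_force': [0.607, -0.242, 0.726], 'opening': -0.001}
[[ 0.5   -0.003 -0.866]
 [-0.002 -1.     0.003]
 [-0.866  0.    -0.5  ]]
```

>>> drive_tool(
  moves=[
    {"jaw": -1, "x": 9.5, "y": 3, "z": 7, "wx": 0, "wy": 0, "wz": 0},
    {"jaw": -1, "x": 9.5, "y": 3, "z": 7, "wx": 0, "wy": 0, "wz": 0},
    {"jaw": -1, "x": 9.5, "y": 3, "z": 7, "wx": 0, "wy": 0, "wz": 0},
    {"jaw": -1, "x": 9.5, "y": 3, "z": 7, "wx": 0, "wy": 0, "wz": 0},
    {"jaw": -1, "x": 0, "y": 0, "z": 0, "wx": 0, "wy": 0, "wz": 0},
    {"jaw": -1, "x": 0, "y": 0, "z": 0, "wx": 0, "wy": 0, "wz": 0},
  ],
)

```text
clock: 7.48
eef_pos: [0.5154, -0.1362, 0.1682]
tool_rot: [0.866, 0.001, -0.5, -0.0]
ft_force: [0.3, 0.9, 0.7]
opening: 0.003
```

```bash
python3 -c "
from h import *
st()"
```

```text
{'clock': 7.483, 'joint_positions': [0.862, 0.057, -0.533, 2.127, -0.299, 0.486, -1.003], 'eef_pos': [0.515, -0.136, 0.168], 'tool_rot': [0.866, 0.001, -0.5, -0.0], 'ft_force': [0.273, 0.927, 0.734], 'opening': 0.003}
[[ 0.5    0.001 -0.866]
 [ 0.001 -1.     0.   ]
 [-0.866 -0.001 -0.5  ]]
```

>>> drive_tool(
  moves=[
    {"jaw": -1, "x": -2.2, "y": 0, "z": 4.5, "wx": 0, "wy": 0, "wz": 0},
    {"jaw": -1, "x": -2.2, "y": 0, "z": 4.5, "wx": 0, "wy": 0, "wz": 0},
    {"jaw": -1, "x": -2.2, "y": 0, "z": 4.5, "wx": 0, "wy": 0, "wz": 0},
    {"jaw": -1, "x": -2.2, "y": 0, "z": 4.5, "wx": 0, "wy": 0, "wz": 0},
    {"jaw": -1, "x": -2.2, "y": 0, "z": 4.5, "wx": 0, "wy": 0, "wz": 0},
    {"jaw": -1, "x": -2.2, "y": 0, "z": 4.5, "wx": 0, "wy": 0, "wz": 0},
    {"jaw": -1, "x": 0, "y": 0, "z": 0, "wx": 0, "wy": 0, "wz": 0},
  ],
)

```text
clock: 8.07
eef_pos: [0.484, -0.1386, 0.1666]
tool_rot: [0.866, -0.002, -0.5, -0.001]
ft_force: [0.4, -0.1, -0.8]
opening: -0.001
```

>>> drive_tool(
  moves=[
    {"jaw": -1, "x": -0.3, "y": 0, "z": 4.7, "wx": 0, "wy": 0, "wz": 0},
    {"jaw": -1, "x": -0.3, "y": 0, "z": 4.7, "wx": 0, "wy": 0, "wz": 0},
    {"jaw": -1, "x": 0, "y": 0, "z": 0, "wx": 0, "wy": 0, "wz": 0},
  ],
)

```text
clock: 8.32
eef_pos: [0.4754, -0.1382, 0.1617]
tool_rot: [0.866, -0.001, -0.5, -0.001]
ft_force: [0.1, 0.1, -0.1]
opening: -0.0
```

>>> drive_tool(
  moves=[
    {"jaw": -1, "x": -0.3, "y": 0, "z": 4.7, "wx": 0, "wy": 0, "wz": 0},
    {"jaw": -1, "x": -0.3, "y": 0, "z": 4.7, "wx": 0, "wy": 0, "wz": 0},
    {"jaw": -1, "x": 0, "y": 0, "z": 0, "wx": 0, "wy": 0, "wz": 0},
  ],
)

```text
clock: 8.57
eef_pos: [0.4687, -0.1385, 0.159]
tool_rot: [0.867, -0.002, -0.499, -0.0]
ft_force: [0.7, -0.3, 3.6]
opening: -0.002
```

>>> drive_tool(
  moves=[
    {"jaw": -1, "x": 2.6, "y": 0, "z": 1.5, "wx": 0, "wy": 0, "wz": 0},
    {"jaw": -1, "x": 0, "y": 0, "z": 0, "wx": 0, "wy": 0, "wz": 0},
  ],
)

```text
clock: 8.73
eef_pos: [0.4687, -0.1386, 0.1561]
tool_rot: [0.867, -0.001, -0.499, -0.0]
ft_force: [-1.1, -0.1, 6.5]
opening: -0.002
```

>>> drive_tool(
  moves=[
    {"jaw": -1, "x": 2.2, "y": 0, "z": 1.2, "wx": 0, "wy": 0, "wz": 0},
    {"jaw": -1, "x": 0, "y": 0, "z": 0, "wx": 0, "wy": 0, "wz": 0},
  ],
)

```text
clock: 8.9
eef_pos: [0.4688, -0.1387, 0.1537]
tool_rot: [0.867, -0.002, -0.499, -0.0]
ft_force: [-0.5, 1.0, 6.5]
opening: -0.0
```

>>> drive_tool(
  moves=[
    {"jaw": -1, "x": 1.3, "y": 0, "z": 0.8, "wx": 0, "wy": 0, "wz": 0},
    {"jaw": -1, "x": 0, "y": 0, "z": 0, "wx": 0, "wy": 0, "wz": 0},
  ],
)

```text
clock: 9.07
eef_pos: [0.469, -0.1387, 0.1523]
tool_rot: [0.867, -0.002, -0.499, -0.0]
ft_force: [-1.4, 0.5, 7.4]
opening: -0.002
```

>>> drive_tool(
  moves=[
    {"jaw": -1, "x": 1.3, "y": 0, "z": 0.8, "wx": 0, "wy": 0, "wz": 0},
    {"jaw": -1, "x": 0, "y": 0, "z": 0, "wx": 0, "wy": 0, "wz": 0},
  ],
)

```text
clock: 9.23
eef_pos: [0.469, -0.1388, 0.1511]
tool_rot: [0.867, -0.002, -0.499, -0.0]
ft_force: [-6.1, 1.4, 12.0]
opening: 0.002
```

>>> drive_tool(
  moves=[
    {"jaw": -1, "x": 1.3, "y": 0, "z": 0.8, "wx": 0, "wy": 0, "wz": 0},
    {"jaw": -1, "x": 0, "y": 0, "z": 0, "wx": 0, "wy": 0, "wz": 0},
  ],
)

```text
clock: 9.4
eef_pos: [0.4691, -0.1389, 0.15]
tool_rot: [0.867, -0.002, -0.498, 0.0]
ft_force: [-9.1, 1.3, 16.5]
opening: 0.003
```

>>> drive_tool(
  moves=[
    {"jaw": -1, "x": 1.3, "y": 0, "z": 0.8, "wx": 0, "wy": 0, "wz": 0},
    {"jaw": -1, "x": 0, "y": 0, "z": 0, "wx": 0, "wy": 0, "wz": 0},
  ],
)

```text
clock: 9.57
eef_pos: [0.4691, -0.139, 0.1489]
tool_rot: [0.867, -0.002, -0.498, 0.0]
ft_force: [-10.6, 2.1, 20.9]
opening: 0.001
```

>>> drive_tool(
  moves=[
    {"jaw": -1, "x": -10, "y": 0, "z": 0, "wx": 0, "wy": 0, "wz": 0},
    {"jaw": -1, "x": -20, "y": 0, "z": 0, "wx": 0, "wy": 0, "wz": 0},
    {"jaw": -1, "x": -15, "y": 0, "z": -30, "wx": 0, "wy": 0, "wz": 0},
    {"jaw": -1, "x": -5, "y": 0, "z": -35, "wx": 0, "wy": 0, "wz": 0},
    {"jaw": -1, "x": 0, "y": -35, "z": 0, "wx": 0, "wy": 0, "wz": 0},
    {"jaw": -1, "x": 0, "y": -35, "z": 0, "wx": 0, "wy": 0, "wz": 0},
    {"jaw": -1, "x": 0, "y": 0, "z": 0, "wx": 0, "wy": 0, "wz": 0},
  ],
)

```text
clock: 10.15
eef_pos: [0.4983, -0.0603, 0.2213]
tool_rot: [0.865, 0.004, -0.501, 0.002]
ft_force: [-0.5, 0.7, -0.5]
opening: -0.007
```

```bash
cat >> h.py <<'E'
PIN=dict(FL=(.584,.031),FR=(.584,-.139),NL=(.484,.031),NR=(.484,-.139))
def clips():
    for n in('scene','top'):
        c=cap(n); P=cloud(c)
        for k,(px,py) in PIN.items():
            s=1 if k[0]=='F' else -1
            r=(P[...,0]-px)*s
            m=(c['img'].max(2)<48)&(abs(P[...,1]-py)<.014)&(r>0)&(r<.036)&(P[...,2]<.21)&(P[...,2]>.135)
            if m.sum()>20:
                f=np.polyfit(r[m],P[...,2][m],1); print(n,k,m.sum(),'slope %.2f z0 %.4f r %.3f-%.3f z %.3f-%.3f'%(*f,*np.percentile(r[m],[3,97]),*np.percentile(P[...,2][m],[3,97])))
            else: print(n,k,m.sum())
E
python3 -c "
from h import *
st(); clips()"
```

```text
{'clock': 10.15, 'joint_positions': [0.872, -0.118, -0.66, 2.115, -0.301, 0.626, -1.165], 'eef_pos': [0.498, -0.06, 0.221], 'tool_rot': [0.865, 0.004, -0.501, 0.002], 'ft_force': [-0.522, 0.691, -0.516], 'opening': -0.007}
[[ 0.497  0.009 -0.867]
 [ 0.005 -1.    -0.008]
 [-0.867 -0.001 -0.497]]
scene FL 112 slope -0.04 z0 0.1491 r 0.002-0.035 z 0.146-0.152
scene FR 77 slope 0.69 z0 0.1743 r 0.000-0.019 z 0.153-0.188
scene NL 59 slope 0.30 z0 0.1835 r 0.001-0.017 z 0.182-0.193
scene NR 0
top FL 65 slope -0.03 z0 0.1498 r 0.004-0.035 z 0.147-0.152
top FR 39 slope 0.10 z0 0.1843 r 0.002-0.019 z 0.183-0.189
top NL 16
top NR 8
```

>>> drive_tool(
  moves=[
    {"jaw": -1, "x": -5, "y": -35, "z": 0, "wx": 0, "wy": 0, "wz": 0},
    {"jaw": -1, "x": -5, "y": -35, "z": 0, "wx": 0, "wy": 0, "wz": 0},
    {"jaw": -1, "x": 0, "y": -35, "z": 0, "wx": 0, "wy": 0, "wz": 0},
    {"jaw": -1, "x": 0, "y": 0, "z": 0, "wx": 0, "wy": 0, "wz": 0},
  ],
)

```text
clock: 10.58
eef_pos: [0.494, 0.0438, 0.231]
tool_rot: [0.866, 0.003, -0.5, 0.003]
ft_force: [-0.1, 0.2, -0.1]
opening: 0.004
```

```bash
python3 -c "
from h import *
st(); clips(); look('s4.png',(110,215,200,305),(130,220,230,350))"
```

```text
{'clock': 10.583, 'joint_positions': [0.846, -0.193, -0.886, 2.111, -0.197, 0.635, -1.505], 'eef_pos': [0.494, 0.044, 0.231], 'tool_rot': [0.866, 0.003, -0.5, 0.003], 'ft_force': [-0.09, 0.231, -0.104], 'opening': 0.004}
[[ 0.501  0.008 -0.866]
 [ 0.003 -1.    -0.008]
 [-0.866  0.001 -0.501]]
scene FL 110 slope -0.01 z0 0.1484 r 0.003-0.035 z 0.145-0.152
scene FR 75 slope 0.64 z0 0.1751 r 0.000-0.019 z 0.155-0.188
scene NL 0
scene NR 100 slope -0.01 z0 0.1484 r 0.002-0.035 z 0.146-0.151
top FL 74 slope -0.05 z0 0.1504 r 0.003-0.035 z 0.146-0.153
top FR 39 slope 0.07 z0 0.1841 r 0.000-0.019 z 0.182-0.188
top NL 1
top NR 14
```

View pics/s4.png

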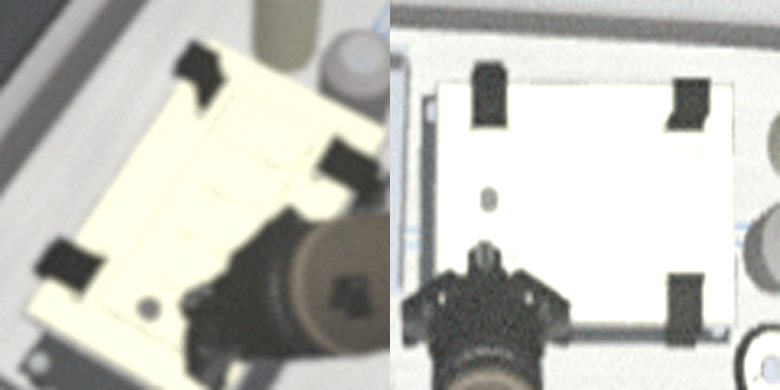

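Near-left and far-right remain. Near-right lies flat, with slope about 0. The tool is beside near-left, so I do that one next.

>>> drive_tool(
  moves=[
    {"jaw": -1, "x": 6.5, "y": 6, "z": -11.5, "wx": 0, "wy": 0, "wz": 0},
    {"jaw": -1, "x": 6.5, "y": 6, "z": -11.5, "wx": 0, "wy": 0, "wz": 0},
    {"jaw": -1, "x": 0, "y": 0, "z": 0, "wx": 0, "wy": 0, "wz": 0},
  ],
)

```text
clock: 11.03
eef_pos: [0.5228, 0.0207, 0.2316]
tool_rot: [0.867, -0.003, -0.499, -0.003]
ft_force: [-0.4, -0.3, 0.7]
opening: 0.001
```

>>> drive_tool(
  moves=[
    {"jaw": -1, "x": 13, "y": 0, "z": 7.5, "wx": 0, "wy": 0, "wz": 0},
    {"jaw": -1, "x": 13, "y": 0, "z": 7.5, "wx": 0, "wy": 0, "wz": 0},
    {"jaw": -1, "x": 13, "y": 0, "z": 7.5, "wx": 0, "wy": 0, "wz": 0},
    {"jaw": -1, "x": 13, "y": 0, "z": 7.5, "wx": 0, "wy": 0, "wz": 0},
    {"jaw": -1, "x": 0, "y": 0, "z": 0, "wx": 0, "wy": 0, "wz": 0},
    {"jaw": -1, "x": 0, "y": 0, "z": 0, "wx": 0, "wy": 0, "wz": 0},
  ],
)

```text
clock: 11.53
eef_pos: [0.5198, 0.0235, 0.1699]
tool_rot: [0.865, -0.002, -0.501, -0.001]
ft_force: [-1.1, -0.6, -0.2]
opening: -0.004
```

>>> drive_tool(
  moves=[
    {"jaw": -1, "x": -2, "y": -1, "z": 4.6, "wx": 0, "wy": 0, "wz": 0},
    {"jaw": -1, "x": -2, "y": -1, "z": 4.6, "wx": 0, "wy": 0, "wz": 0},
    {"jaw": -1, "x": -2, "y": -1, "z": 4.6, "wx": 0, "wy": 0, "wz": 0},
    {"jaw": -1, "x": -2, "y": -1, "z": 4.6, "wx": 0, "wy": 0, "wz": 0},
    {"jaw": -1, "x": -2, "y": -1, "z": 4.6, "wx": 0, "wy": 0, "wz": 0},
    {"jaw": -1, "x": -2, "y": -1, "z": 4.6, "wx": 0, "wy": 0, "wz": 0},
    {"jaw": -1, "x": -2, "y": -1, "z": 4.6, "wx": 0, "wy": 0, "wz": 0},
    {"jaw": -1, "x": 0, "y": 0, "z": 0, "wx": 0, "wy": 0, "wz": 0},
  ],
)

```text
clock: 12.2
eef_pos: [0.4865, 0.0312, 0.1685]
tool_rot: [0.867, -0.002, -0.499, -0.0]
ft_force: [0.6, -0.6, -0.6]
opening: 0.002
```

>>> drive_tool(
  moves=[
    {"jaw": -1, "x": -0.3, "y": 0, "z": 4.7, "wx": 0, "wy": 0, "wz": 0},
    {"jaw": -1, "x": -0.3, "y": 0, "z": 4.7, "wx": 0, "wy": 0, "wz": 0},
    {"jaw": -1, "x": 0, "y": 0, "z": 0, "wx": 0, "wy": 0, "wz": 0},
  ],
)

```text
clock: 12.45
eef_pos: [0.4771, 0.0315, 0.1629]
tool_rot: [0.866, -0.001, -0.5, -0.0]
ft_force: [-0.1, 0.4, -0.4]
opening: -0.002
```

>>> drive_tool(
  moves=[
    {"jaw": -1, "x": -0.3, "y": 0, "z": 4.7, "wx": 0, "wy": 0, "wz": 0},
    {"jaw": -1, "x": -0.3, "y": 0, "z": 4.7, "wx": 0, "wy": 0, "wz": 0},
    {"jaw": -1, "x": 0, "y": 0, "z": 0, "wx": 0, "wy": 0, "wz": 0},
  ],
)

```text
clock: 12.7
eef_pos: [0.4688, 0.0318, 0.1586]
tool_rot: [0.866, -0.001, -0.5, -0.001]
ft_force: [-0.7, 0.5, 2.1]
opening: 0.004
```

>>> drive_tool(
  moves=[
    {"jaw": -1, "x": 2.6, "y": 0, "z": 1.5, "wx": 0, "wy": 0, "wz": 0},
    {"jaw": -1, "x": 0, "y": 0, "z": 0, "wx": 0, "wy": 0, "wz": 0},
  ],
)

```text
clock: 12.87
eef_pos: [0.4685, 0.0319, 0.155]
tool_rot: [0.866, -0.001, -0.5, -0.0]
ft_force: [-0.3, 0.3, -0.4]
opening: 0.001
```

>>> drive_tool(
  moves=[
    {"jaw": -1, "x": 2.2, "y": 0, "z": 1.2, "wx": 0, "wy": 0, "wz": 0},
    {"jaw": -1, "x": 0, "y": 0, "z": 0, "wx": 0, "wy": 0, "wz": 0},
  ],
)

```text
clock: 13.03
eef_pos: [0.4689, 0.0318, 0.1526]
tool_rot: [0.866, -0.001, -0.5, -0.001]
ft_force: [-0.7, -0.6, 0.1]
opening: -0.001
```

>>> drive_tool(
  moves=[
    {"jaw": -1, "x": 1.3, "y": 0, "z": 0.8, "wx": 0, "wy": 0, "wz": 0},
    {"jaw": -1, "x": 0, "y": 0, "z": 0, "wx": 0, "wy": 0, "wz": 0},
  ],
)

```text
clock: 13.2
eef_pos: [0.4692, 0.0319, 0.1516]
tool_rot: [0.866, -0.001, -0.5, -0.001]
ft_force: [-4.1, -0.1, 5.8]
opening: -0.002
```

>>> drive_tool(
  moves=[
    {"jaw": -1, "x": 1.3, "y": 0, "z": 0.8, "wx": 0, "wy": 0, "wz": 0},
    {"jaw": -1, "x": 0, "y": 0, "z": 0, "wx": 0, "wy": 0, "wz": 0},
  ],
)

```text
clock: 13.37
eef_pos: [0.4694, 0.0319, 0.1506]
tool_rot: [0.866, -0.001, -0.5, -0.0]
ft_force: [-8.2, 0.1, 11.8]
opening: 0.004
```

>>> drive_tool(
  moves=[
    {"jaw": -1, "x": 1.3, "y": 0, "z": 0.8, "wx": 0, "wy": 0, "wz": 0},
    {"jaw": -1, "x": 0, "y": 0, "z": 0, "wx": 0, "wy": 0, "wz": 0},
  ],
)

```text
clock: 13.53
eef_pos: [0.4695, 0.032, 0.1493]
tool_rot: [0.866, -0.001, -0.5, -0.0]
ft_force: [-11.7, 0.4, 16.2]
opening: -0.0
```

The force fell to 0 and then rose against the seal, which looks like a click. I retract toward far-right and check.

>>> drive_tool(
  moves=[
    {"jaw": -1, "x": -10, "y": 0, "z": 0, "wx": 0, "wy": 0, "wz": 0},
    {"jaw": -1, "x": -20, "y": 0, "z": 0, "wx": 0, "wy": 0, "wz": 0},
    {"jaw": -1, "x": -15, "y": 20, "z": -30, "wx": 0, "wy": 0, "wz": 0},
    {"jaw": -1, "x": -5, "y": 30, "z": -35, "wx": 0, "wy": 0, "wz": 0},
    {"jaw": -1, "x": 0, "y": 35, "z": -15, "wx": 0, "wy": 0, "wz": 0},
    {"jaw": -1, "x": 0, "y": 35, "z": 0, "wx": 0, "wy": 0, "wz": 0},
    {"jaw": -1, "x": 0, "y": 35, "z": 0, "wx": 0, "wy": 0, "wz": 0},
    {"jaw": -1, "x": 0, "y": 0, "z": 0, "wx": 0, "wy": 0, "wz": 0},
  ],
)

```text
clock: 14.2
eef_pos: [0.5099, -0.1297, 0.23]
tool_rot: [0.867, -0.007, -0.499, -0.004]
ft_force: [0.1, -0.0, -0.5]
opening: -0.003
```

```bash
python3 -c "
from h import *
st(); clips()"
```

```text
{'clock': 14.2, 'joint_positions': [0.89, -0.051, -0.541, 2.051, -0.31, 0.653, -1.043], 'eef_pos': [0.51, -0.13, 0.23], 'tool_rot': [0.867, -0.007, -0.499, -0.004], 'ft_force': [0.06, -0.032, -0.507], 'opening': -0.003}
[[ 0.502 -0.016 -0.865]
 [-0.009 -1.     0.013]
 [-0.865  0.001 -0.502]]
scene FL 110 slope -0.05 z0 0.1492 r 0.003-0.035 z 0.144-0.151
scene FR 75 slope 0.71 z0 0.1743 r 0.000-0.019 z 0.157-0.190
scene NL 120 slope -0.07 z0 0.1490 r 0.001-0.034 z 0.142-0.151
scene NR 94 slope -0.01 z0 0.1484 r 0.003-0.035 z 0.145-0.152
top FL 57 slope -0.05 z0 0.1500 r 0.003-0.035 z 0.145-0.152
top FR 45 slope 0.05 z0 0.1847 r 0.000-0.019 z 0.182-0.189
top NL 10
top NR 0
```

Three are shut. The bottle stands near far-right, so I check its clearance before going in.

```bash
python3 - <<'E'
from h import *
for n in('scene','top'):
    P=np.load(n+'0.npz')['P']; m=(P[...,0]>.5)&(P[...,0]<.68)&(P[...,1]<-.175)&(P[...,1]>-.32)&(P[...,2]<.22)
    for lo in(.08,.11,.15,.165):
        q=P[m&(P[...,2]>lo)]; print(n,lo,len(q),np.percentile(q,[2,50,98],axis=0).round(3).tolist() if len(q) else '')
E
```

```text
scene 0.08 716 [[0.502, -0.291, 0.083], [0.574, -0.256, 0.122], [0.613, -0.176, 0.17]]
scene 0.11 416 [[0.512, -0.294, 0.112], [0.585, -0.261, 0.142], [0.614, -0.176, 0.175]]
scene 0.15 60 [[0.582, -0.282, 0.15], [0.591, -0.273, 0.16], [0.605, -0.267, 0.178]]
scene 0.165 23 [[0.586, -0.281, 0.166], [0.593, -0.275, 0.173], [0.599, -0.271, 0.179]]
top 0.08 741 [[0.502, -0.297, 0.083], [0.571, -0.259, 0.133], [0.611, -0.176, 0.171]]
top 0.11 468 [[0.51, -0.299, 0.115], [0.583, -0.263, 0.144], [0.614, -0.176, 0.175]]
top 0.15 82 [[0.58, -0.293, 0.15], [0.589, -0.274, 0.156], [0.604, -0.264, 0.178]]
top 0.165 25 [[0.585, -0.282, 0.165], [0.591, -0.276, 0.173], [0.598, -0.271, 0.18]]
```

>>> drive_tool(
  moves=[
    {"jaw": -1, "x": 18, "y": 2, "z": -2, "wx": 0, "wy": 0, "wz": 0},
    {"jaw": -1, "x": 18, "y": 2, "z": -2, "wx": 0, "wy": 0, "wz": 0},
    {"jaw": -1, "x": 18, "y": 2, "z": -2, "wx": 0, "wy": 0, "wz": 0},
    {"jaw": -1, "x": 18, "y": 2, "z": -2, "wx": 0, "wy": 0, "wz": 0},
    {"jaw": -1, "x": 0, "y": 0, "z": 0, "wx": 0, "wy": 0, "wz": 0},
    {"jaw": -1, "x": 0, "y": 0, "z": 0, "wx": 0, "wy": 0, "wz": 0},
  ],
)

```text
clock: 14.8
eef_pos: [0.5526, -0.126, 0.1706]
tool_rot: [0.866, 0.001, -0.501, -0.001]
ft_force: [0.5, 0.6, 1.1]
opening: 0.003
```

The bottle is at y -0.275, well clear. I push far-right outwards and down as before.

>>> drive_tool(
  moves=[
    {"jaw": -1, "x": 2.4, "y": 2.4, "z": -5, "wx": 0, "wy": 0, "wz": 0},
    {"jaw": -1, "x": 2.4, "y": 2.4, "z": -5, "wx": 0, "wy": 0, "wz": 0},
    {"jaw": -1, "x": 2.4, "y": 2.4, "z": -5, "wx": 0, "wy": 0, "wz": 0},
    {"jaw": -1, "x": 2.4, "y": 2.4, "z": -5, "wx": 0, "wy": 0, "wz": 0},
    {"jaw": -1, "x": 2.4, "y": 2.4, "z": -5, "wx": 0, "wy": 0, "wz": 0},
    {"jaw": -1, "x": 0, "y": 0, "z": 0, "wx": 0, "wy": 0, "wz": 0},
  ],
)

```text
clock: 15.3
eef_pos: [0.5823, -0.1413, 0.1746]
tool_rot: [0.867, -0.001, -0.499, -0.001]
ft_force: [0.2, -0.3, -0.2]
opening: -0.004
```

>>> drive_tool(
  moves=[
    {"jaw": -1, "x": 5, "y": 0, "z": -5, "wx": 0, "wy": 0, "wz": 0},
    {"jaw": -1, "x": 5, "y": 0, "z": -4.5, "wx": 0, "wy": 0, "wz": 0},
    {"jaw": -1, "x": 5, "y": 0, "z": -4.5, "wx": 0, "wy": 0, "wz": 0},
    {"jaw": -1, "x": 5, "y": 0, "z": -4.5, "wx": 0, "wy": 0, "wz": 0},
    {"jaw": -1, "x": 0, "y": 0, "z": 0, "wx": 0, "wy": 0, "wz": 0},
  ],
)

```text
clock: 15.72
eef_pos: [0.6082, -0.14, 0.1654]
tool_rot: [0.866, -0.001, -0.499, -0.001]
ft_force: [-0.3, 1.6, -0.0]
opening: 0.001
```

>>> drive_tool(
  moves=[
    {"jaw": -1, "x": 4, "y": 0, "z": -3.5, "wx": 0, "wy": 0, "wz": 0},
    {"jaw": -1, "x": 4, "y": 0, "z": -3.5, "wx": 0, "wy": 0, "wz": 0},
    {"jaw": -1, "x": 0, "y": 0, "z": 0, "wx": 0, "wy": 0, "wz": 0},
  ],
)

```text
clock: 15.97
eef_pos: [0.6179, -0.1403, 0.1623]
tool_rot: [0.866, -0.001, -0.499, -0.001]
ft_force: [0.2, 0.5, 0.1]
opening: -0.004
```

>>> drive_tool(
  moves=[
    {"jaw": -1, "x": 2.6, "y": 0, "z": 1.5, "wx": 0, "wy": 0, "wz": 0},
    {"jaw": -1, "x": 0, "y": 0, "z": 0, "wx": 0, "wy": 0, "wz": 0},
  ],
)

```text
clock: 16.13
eef_pos: [0.6177, -0.1405, 0.1598]
tool_rot: [0.867, -0.001, -0.499, -0.0]
ft_force: [-0.1, -0.5, 0.6]
opening: -0.003
```

>>> drive_tool(
  moves=[
    {"jaw": -1, "x": 2.6, "y": 0, "z": 1.5, "wx": 0, "wy": 0, "wz": 0},
    {"jaw": -1, "x": 0, "y": 0, "z": 0, "wx": 0, "wy": 0, "wz": 0},
  ],
)

```text
clock: 16.3
eef_pos: [0.6181, -0.1405, 0.1575]
tool_rot: [0.867, -0.001, -0.498, -0.0]
ft_force: [-0.0, 0.8, 3.3]
opening: -0.001
```

>>> drive_tool(
  moves=[
    {"jaw": -1, "x": 2.6, "y": 0, "z": 1.5, "wx": 0, "wy": 0, "wz": 0},
    {"jaw": -1, "x": 0, "y": 0, "z": 0, "wx": 0, "wy": 0, "wz": 0},
  ],
)

```text
clock: 16.47
eef_pos: [0.6161, -0.1406, 0.1525]
tool_rot: [0.866, -0.001, -0.5, -0.001]
ft_force: [1.0, 0.6, 2.3]
opening: -0.001
```

>>> drive_tool(
  moves=[
    {"jaw": -1, "x": 1.3, "y": 0, "z": 0.8, "wx": 0, "wy": 0, "wz": 0},
    {"jaw": -1, "x": 0, "y": 0, "z": 0, "wx": 0, "wy": 0, "wz": 0},
  ],
)

```text
clock: 16.63
eef_pos: [0.6165, -0.1406, 0.152]
tool_rot: [0.866, -0.001, -0.5, -0.0]
ft_force: [-4.5, 1.6, 8.3]
opening: -0.002
```

>>> drive_tool(
  moves=[
    {"jaw": -1, "x": 1.3, "y": 0, "z": 0.8, "wx": 0, "wy": 0, "wz": 0},
    {"jaw": -1, "x": 0, "y": 0, "z": 0, "wx": 0, "wy": 0, "wz": 0},
  ],
)

```text
clock: 16.8
eef_pos: [0.6167, -0.1406, 0.1512]
tool_rot: [0.866, -0.001, -0.499, -0.0]
ft_force: [-7.4, 1.1, 10.8]
opening: -0.0
```

>>> drive_tool(
  moves=[
    {"jaw": -1, "x": 1.5, "y": 0, "z": 0.9, "wx": 0, "wy": 0, "wz": 0},
    {"jaw": -1, "x": 0, "y": 0, "z": 0, "wx": 0, "wy": 0, "wz": 0},
  ],
)

```text
clock: 16.97
eef_pos: [0.6169, -0.1406, 0.1502]
tool_rot: [0.867, -0.001, -0.499, 0.0]
ft_force: [-10.9, 1.7, 15.1]
opening: -0.0
```

>>> drive_tool(
  moves=[
    {"jaw": -1, "x": -10, "y": 0, "z": 0, "wx": 0, "wy": 0, "wz": 0},
    {"jaw": -1, "x": -20, "y": 0, "z": 0, "wx": 0, "wy": 0, "wz": 0},
    {"jaw": -1, "x": -30, "y": -5, "z": 0, "wx": 0, "wy": 0, "wz": 0},
    {"jaw": -1, "x": -30, "y": -10, "z": 0, "wx": 0, "wy": 0, "wz": 0},
    {"jaw": -1, "x": -20, "y": -15, "z": 20, "wx": 0, "wy": -0.1, "wz": 0},
    {"jaw": -1, "x": 0, "y": -20, "z": 30, "wx": 0, "wy": -0.1, "wz": 0},
    {"jaw": -1, "x": 0, "y": -20, "z": 30, "wx": 0, "wy": -0.1, "wz": 0},
    {"jaw": -1, "x": 0, "y": 0, "z": 0, "wx": 0, "wy": 0, "wz": 0},
  ],
)

```text
clock: 17.63
eef_pos: [0.4859, -0.0654, 0.2105]
tool_rot: [0.779, 0.002, -0.626, 0.001]
ft_force: [0.9, 0.3, -0.6]
opening: 0.001
```

```bash
python3 -c "
from h import *
st(); clips()"
```

```text
{'clock': 17.633, 'joint_positions': [0.704, 0.083, -0.616, 1.882, 0.03, 0.976, -1.486], 'eef_pos': [0.486, -0.065, 0.211], 'tool_rot': [0.779, 0.002, -0.626, 0.001], 'ft_force': [0.871, 0.339, -0.599], 'opening': 0.001}
[[ 0.215  0.004 -0.977]
 [ 0.002 -1.    -0.004]
 [-0.977 -0.001 -0.215]]
scene FL 110 slope -0.06 z0 0.1493 r 0.003-0.035 z 0.144-0.152
scene FR 92 slope -0.06 z0 0.1490 r 0.001-0.033 z 0.143-0.152
scene NL 122 slope -0.07 z0 0.1487 r 0.001-0.034 z 0.141-0.151
scene NR 3
top FL 71 slope -0.01 z0 0.1492 r 0.004-0.035 z 0.146-0.152
top FR 66 slope -0.02 z0 0.1493 r 0.003-0.035 z 0.146-0.152
top NL 22 slope -0.02 z0 0.1491 r 0.001-0.035 z 0.145-0.152
top NR 0
```

All visible clips are flat. I retreat up and left for a last look at all four.

>>> drive_tool(
  moves=[
    {"jaw": -1, "x": -30, "y": -10, "z": 0, "wx": 0, "wy": -0.1, "wz": 0},
    {"jaw": -1, "x": -30, "y": -20, "z": 20, "wx": 0, "wy": -0.1, "wz": 0},
    {"jaw": -1, "x": 0, "y": -38, "z": 20, "wx": 0, "wy": 0, "wz": 0},
    {"jaw": -1, "x": 0, "y": -38, "z": 20, "wx": 0, "wy": 0, "wz": 0},
    {"jaw": -1, "x": 0, "y": -38, "z": 20, "wx": 0, "wy": 0, "wz": 0},
    {"jaw": -1, "x": 0, "y": -38, "z": 0, "wx": 0, "wy": 0, "wz": 0},
    {"jaw": -1, "x": 0, "y": -38, "z": 0, "wx": 0, "wy": 0, "wz": 0},
    {"jaw": -1, "x": 0, "y": 0, "z": 0, "wx": 0, "wy": 0, "wz": 0},
  ],
)

```text
clock: 18.4
eef_pos: [0.3999, 0.1541, 0.2652]
tool_rot: [0.718, 0.006, -0.696, 0.001]
ft_force: [-0.2, 0.9, 0.6]
opening: 0.002
```

```bash
python3 -c "
from h import *
st(); clips(); look('s5.png',(90,250,180,340),(120,240,200,400))"
```

```text
{'clock': 18.4, 'joint_positions': [0.409, 0.063, -0.855, 1.752, 0.057, 1.317, -2.019], 'eef_pos': [0.4, 0.154, 0.265], 'tool_rot': [0.718, 0.006, -0.696, 0.001], 'ft_force': [-0.218, 0.858, 0.635], 'opening': 0.002}
[[ 0.032  0.009 -0.999]
 [ 0.007 -1.    -0.009]
 [-0.999 -0.006 -0.032]]
scene FL 111 slope -0.02 z0 0.1486 r 0.003-0.035 z 0.145-0.152
scene FR 95 slope -0.06 z0 0.1492 r 0.001-0.033 z 0.145-0.152
scene NL 0
scene NR 89 slope -0.02 z0 0.1481 r 0.002-0.034 z 0.144-0.151
top FL 72 slope -0.01 z0 0.1491 r 0.003-0.035 z 0.146-0.152
top FR 52 slope -0.03 z0 0.1496 r 0.003-0.035 z 0.145-0.152
top NL 17
top NR 7
```

View pics/s5.png

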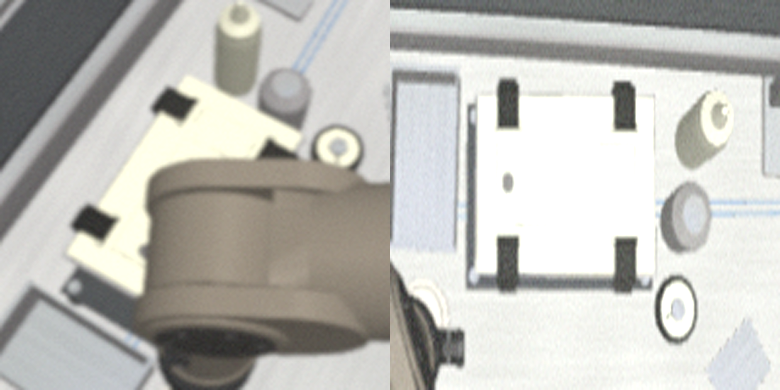

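The top view shows all four clips folded out flat over the rim and the bystanders standing where they were. The hand is clear, so I hand in.

```bash
python3 -c "
from h import *
print(workorder.sign_off())"
```

```text
the job is handed in; nothing more can be done
None
```

All four clips are down and holding by themselves, and the job is handed in at about 18.5 s. I worked corner to opposite corner: far left, near right, near left, far right, using the shut fingers leaned about 30°.

- **Clips:** after release, depth readings show every arm flat: slope within 0.07 of zero, top about 0.149 m up. An unlatched clip would sit at about 0.2. The near-left clip was hidden by the arm from the scene camera in the last look. It read flat in the two checks before that, and the last top picture shows it folded out.
- **Force:** the downward press reached about 20 N on the first two clips and 15–16 N on the last two. With the sideways part, the total was about 23 N and 19–20 N. That is above the 8–12 N a click needs, because I pressed on into the seal to be sure each clip had caught, but it stays under the 30 N limit.
- **Clicks:** I did not clearly feel the first two clicks. I confirmed those clips only from the depth readings and pictures.
- **Surroundings:** no contact with the lamp was felt. The pan, bottle, shaker, timer and other things in the last view stand where they were. I did not measure the others again.

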